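# Weigh the ceramic bird on the toy balance

### The arm

A 6-joint arm with a two-finger parallel gripper is mounted at the origin on the work surface. World frame = base frame: x ahead of the robot, y to its left, z up, the work surface at z = 0. Lengths are in m, angles in rad, forces in N, time in s.
With the tool pointing down it reaches from about 0.275 to 0.875 m from the base axis. Payload 12.5 kg.
Tool frame: the origin (TCP) lies where the fingers leave the gripper's body, on its centre line; the fingertips stand 73 mm ahead of it and the grasp point (between the pads) lies 54 mm ahead of it (bot.finger_overhang is the distance from the TCP to the fingertips, in m); z points along the fingers, y is the direction in which the jaws open and shut (so a half turn about z gives the same grasp; the last joint's range is limited). The gripper opens to 85 mm and grips with 20 to 120 N. Pads are 22 mm wide; open, the fingers measure 114 mm over their backs; the gripper's body (76 mm by 85 mm) begins 54 mm behind the grasp point. The pads swing forward as they close: fully open they stand 13 mm farther back than shut.
Start: joints at [1.058, 0.351, 1.652, -0, 1.139, -0.085], TCP at [0.228, 0.5, 0.304] pointing down, gripper open.
Joint ranges: [-2.75, 2.75], [-0.79, 2.1], [0.01, 2.65], [-1.57, 4.71], [0.07, 3.14], [-2.87, 2.87]. Speed limits (rad/s): [2.22, 2.22, 2.79, 3.14, 3.14, 3.14].

### API

Orientations are given as a 3x3 rotation matrix whose columns are the frame's x, y, z axes.
In Python, from station import bot gives the robot as it stands. The module is installed in compiled form; this text tells all that it offers.
- The arm moves only by the shell command python3 -m jog 'ROWS' [OPENING] [FORCE]. ROWS is JSON, a list of rows, each a list of 6 numbers: the shift along the tool's x, y, z each as a share of 10 cm, from -1 to 1, then the turn, a rotation vector about the tool's x, y, z each as a share of 180 degrees, from -1 to 1. A call has exactly 10 rows; each row is the pose to reach, as a shift and turn from the pose commanded when the call began, along the tool's axes at that moment, turning the shorter way round; what a row does not reach only later rows make up. A row lasts 1/10 s, in which the tool goes at most 50 mm and 8.59 degrees, less where a joint would pass 70% of its speed; a pose out of reach is approached as far as the arm can. A call with a number of a shift or a turn outside -1 to 1 is refused whole. A call with a gripper value outside its range is refused whole. OPENING is the closure, from 0 (fully open) to 1 (shut), set as the call begins (- or left out, the last holds). The fingers move at their own pace and stop on an object; FORCE is the grip in N (left out, the last holds). Time passes only in rows, so rows that repeat a pose let the fingers close, or fill a call up. It gives the time, the measured TCP pose, the force and the opening at its end, in the units of the state.
- bot.get_obs(): the state, without advancing time (a new reading comes with each control period).
- bot.snapshot(name): name is "scene" or "top"; returns the picture (420x560x3 uint8, blue, green, red); there is no depth.
- bot.camera_params(name): a dict with "fx", "fy", "cx", "cy" (pixels), "T" (4x4, takes a point from camera to world coordinates). Camera axes: x right, y down, z forward; pixel columns grow to the right and rows downward; lengths in m; the calibration is good to about 2 mm. A picture is of the moment at which its call begins. camera_params takes no time and is no camera call.
- bot.job_done(): hands the job in, once; it reports no verdict.
The state is a dict: "clock": time; "joint_pos": joint angles; "qvel": joint speeds; "effort": joint torques, N m; "tool_pos": TCP position; "ee_rot": TCP orientation; "contact_force": force on the tool from outside, world axes, zero at the start; "torque": the same for the moment, N m; "grip_width": opening from 0.0 (shut) to 1.0 (fully open).
Only numpy, scipy, OpenCV 4.12 (cv2) and the standard library are available. Lean on these libraries where they do the work, as an engineer would, in place of code of your own. Each camera call takes 0.05 s, during which the arm holds its last target. There are 200 camera calls.

### The job

Stand the ceramic bird upright in either tray of the wooden balance. Then put metal weights in the opposite tray until the beam floats level, with the steel pointer inside the dark band on the white plate. Set things down without dropping them, do not tip the bird, and leave the other toys where they are.

Things in the scene. Friction and masses are not known exactly. Their poses are not given: they have to be found in the camera images.
- balance: wooden beam balance, foot 130 mm (x) by 200 mm (y). Origin under the centre of its foot; its y axis runs along the beam from the right tray to the left tray. Beam pivot 62 mm above the bench, tray pivots 125 mm either side of it. A white plate 78 mm wide stands at the middle between the trays, its top 194 mm above the bench, with a dark vertical band; a thin steel pointer fixed upright on the beam moves sideways in front of it (seen from the +x side)
- beam (a joint): tilt of the balance beam: 0 is level, positive has the left (+y) tray up and the right tray down, stops at -0.2 and +0.2 rad. When free it comes to rest in about 1 s with a tilt proportional to the difference of the loads in the trays, wherever they stand in them: 60 g (one small weight) turns it 0.096 rad; more than 125 g holds it at its stop. The dark band spans -0.06 to +0.06 rad
- tray_left: the balance's left tray (+y end of the beam), a shallow open wooden tray, 168 mm along its x by 112 mm along its y outside, 4 mm walls, rim 12 mm above its floor. Origin at its pivot on the beam end, under the tray's centre; the tray floor (upper face) is 29 mm above the origin. The tray always stays level as it rises and sinks; its x, y axes are those of the balance
- tray_right: the balance's right tray (-y end of the beam), a shallow open wooden tray, 168 mm along its x by 112 mm along its y outside, 4 mm walls, rim 12 mm above its floor. Origin at its pivot on the beam end, under the tray's centre; the tray floor (upper face) is 29 mm above the origin. The tray always stays level as it rises and sinks; its x, y axes are those of the balance
- bird_center (a point): white ceramic bird figurine, an upright round body 48 mm in diameter from 8 to 48 mm height on a flat foot of 42 mm, head on top (total height 82 mm), beak to its +x reaching 35 mm and tail to its -x reaching 47 mm from its middle axis: grip it across its y. Its weight is unknown, 165 to 325 g, so a big weight with the small one, or both big ones, or all three are needed. Point on its middle axis 40 mm above its underside, z up
- big1_mid (a point): one of the plain upright metal cylinder weights: one of the two alike bigger ones, 34 mm diameter, 50 mm tall, 120 g. Point at its centre, half-way up (z up); it starts standing on the bench, so its underside is 25 mm below
- big2_mid (a point): one of the plain upright metal cylinder weights: one of the two alike bigger ones, 34 mm diameter, 50 mm tall, 120 g. Point at its centre, half-way up (z up); it starts standing on the bench, so its underside is 25 mm below
- small_mid (a point): one of the plain upright metal cylinder weights: the single smaller one, 26 mm diameter, 42 mm tall, 60 g. Point at its centre, half-way up (z up); it starts standing on the bench, so its underside is 21 mm below
- arch: small wooden arch block, 56 x 26 x 36 mm, standing among the weights; not part of the job, leave it. Origin at the centre of its underside
- car: wooden toy car, 62 x 36 x 36 mm, standing among the weights; not part of the job, leave it. Origin at the centre of its underside
- boat: blue plastic toy boat, about 125 x 56 x 62 mm; not part of the job, leave it. Origin at the centre of its underside
- flashlight: grey plastic flashlight lying on its side, 140 mm long, 42 mm thick; not part of the job, leave it. Origin at the centre of its underside
- stacker: wooden stacking peg toy, 90 mm square foot, 112 mm tall; not part of the job, leave it. Origin at the centre of its underside
- mug: blue ceramic mug, 76 mm wide, 85 mm tall; not part of the job, leave it. Origin at the centre of its underside
Mind the look-alikes: they are no part of the job. Leave any orange look-alike of the part that bears big1_mid alone. Several things look just like the part that bears bird_center: the one meant starts farthest to the robot's right.

How it is judged:
By the outcome, as a careful person would: the job done as asked, in the order asked, and still so for the second after the job is handed in, with the robot touching nothing.
It also fails if it takes over 72 s, if anything falls off the work surface, if the arm or the gripper's body presses on something with over 40 N, if the wrist force passes 120 N, or if a joint passes its speed limit or range.

## Working session

There is one attempt and no reset: what is moved stays moved. The work goes in short steps, Python scripts to look and compute and a shell command to move; the robot and the scene stay as the last step left them, time stands still between calls to the robot, and variables do not carry over. Pictures are saved under pics/ and viewed, about 8 in all and at most 12, crops included, and the job is handed in when it is done.

```bash
mkdir -p pics; python3 - <<'E'
from station import bot
import cv2,numpy as np
for n in("scene","top"):
    cv2.imwrite(f"pics/{n}0.png",bot.snapshot(n)); p=bot.camera_params(n)
    print(n,p["fx"],p["fy"],p["cx"],p["cy"]);print(np.round(p["T"],4))
o=bot.get_obs();print(o["clock"],o["tool_pos"],np.round(o["ee_rot"],3))
E
```

```text
scene 383.04053794096455 383.04053794096455 282.3310072205166 211.06328096066005
[[ 0.4364  0.6947 -0.5718  1.1261]
 [ 0.8997 -0.3458  0.2665 -0.2708]
 [-0.0126 -0.6307 -0.7759  0.8408]
 [ 0.      0.      0.      1.    ]]
top 384.0833416652334 384.0833416652334 286.26725183090076 210.01146156642847
[[ 0.0175 -0.9949  0.0996  0.4473]
 [-0.9997 -0.019  -0.0142  0.0174]
 [ 0.016  -0.0993 -0.9949  1.2068]
 [ 0.      0.      0.      1.    ]]
0.1 [0.22804848 0.50023625 0.30340078] [[-0.91   0.415 -0.001]
 [ 0.415  0.91  -0.001]
 [ 0.    -0.001 -1.   ]]
```

View pics/scene0.png

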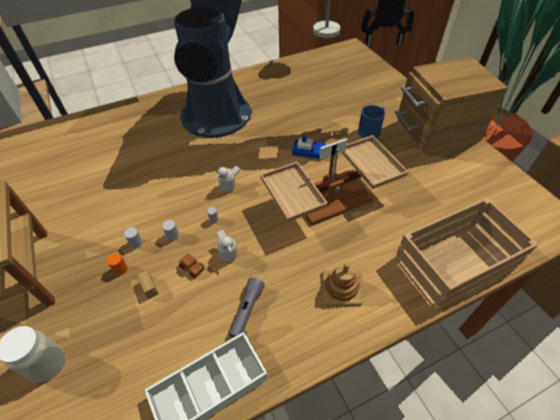

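View pics/top0.png

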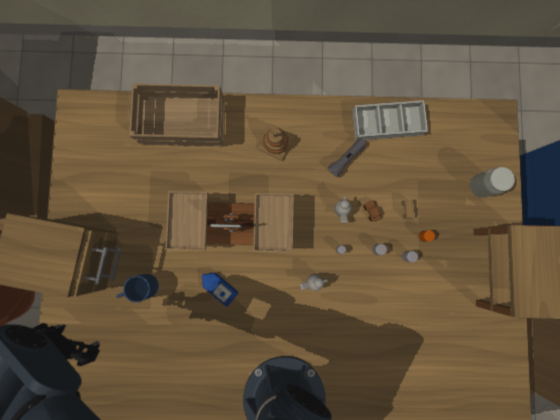

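Scene: the candidates for the bird are top (344,209)/scene (227,246) and top (315,283)/scene (228,179). The one farthest right (-y) is top (344,209). Big weights are at top (380,249) and (411,256), the orange look-alike at (428,236), and the small weight at (341,249). I'll check these in a crop.

```bash
cat > h.py <<'E'
import numpy as np
from station import bot
def ray(n,u,v,z):
    p=bot.camera_params(n);T=p["T"]
    d=T[:3,:3]@np.array([(u-p["cx"])/p["fx"],(v-p["cy"])/p["fy"],1]);o=T[:3,3]
    return (o+d*(z-o[2])/d[2])[:2].round(4)
def proj(n,P):
    p=bot.camera_params(n);q=np.linalg.inv(p["T"])@np.append(P,1)
    return np.array([p["fx"]*q[0]/q[2]+p["cx"],p["fy"]*q[1]/q[2]+p["cy"]]).round(1)
E
python3 - <<'E'
import cv2,numpy as np
t=cv2.imread("pics/top0.png");s=cv2.imread("pics/scene0.png")
a=cv2.resize(t[185:300,300:440],None,fx=5,fy=5,interpolation=cv2.INTER_CUBIC)
cv2.imwrite("pics/c1.png",a)
b=cv2.resize(s[130:280,100:420],None,fx=2.5,fy=2.5,interpolation=cv2.INTER_CUBIC)
c=cv2.resize(t[180:260,155:305],None,fx=2.5*320/375,fy=2.5*320/375,interpolation=cv2.INTER_CUBIC)
c=cv2.resize(c,(800,None or 225)) if 0 else c
c=np.pad(c,((0,0),(0,800-c.shape[1]),(0,0)))
cv2.imwrite("pics/c2.png",np.vstack([b,c])); print(b.shape,c.shape)
E
```

```text
(375, 800, 3) (171, 800, 3)
```

View pics/c1.png

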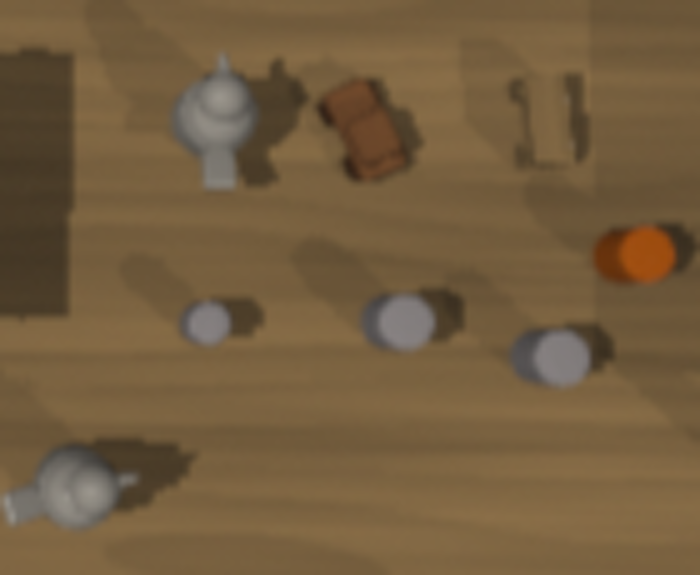

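View pics/c2.png

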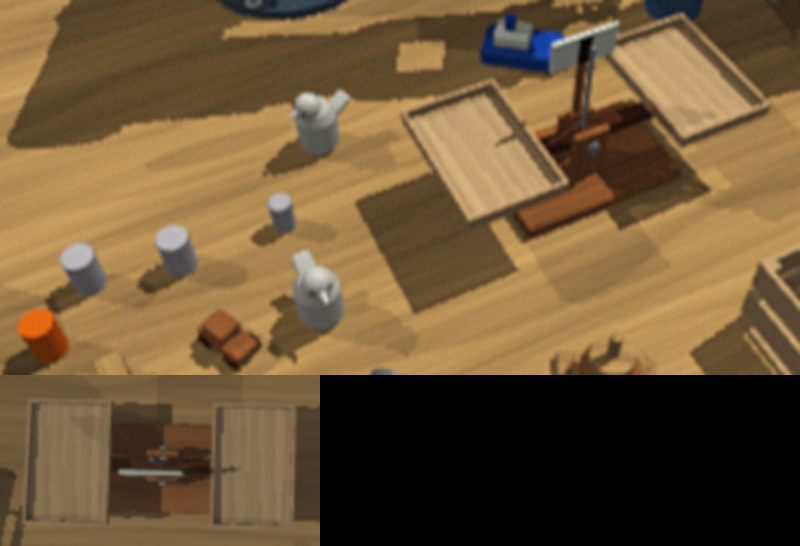

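Crop check: the right-most bird is at top (343,208) with its beak towards +x. The second bird (top ~(315,282)) lies further left and is the decoy. The big weights, the small one and the orange decoy are clearly distinct, and the balance looks level and empty. Next I compute positions from both cameras.

```bash
python3 - <<'E'
from h import *
T=lambda x,y:(300+(x+.5)/5-.5,185+(y+.5)/5-.5)
S=lambda x,y:(100+(x+.5)/2.5-.5,130+(y+.5)/2.5-.5)
B=lambda x,y:(155+(x+.5)/2.1333-.5,180+(y-375+.5)/2.1333-.5)
for n,t,s,z in [("big1",(406,322),(174,236),.05),("big2",(562,358),(79,255),.05),("small",(209,323),(280,201),.042)]:
    print(n,ray("top",*T(*t),z),ray("scene",*S(*s),z))
print("bird body",ray("top",*T(215.5,115),.033),"head",ray("top",*T(222,97),.072),ray("scene",*S(321,275),.072),"beak",ray("top",*T(222,55),.06),"tail",ray("top",*T(219,188),.055))
print("car left edge",ray("top",*T(318,108),.01))
for n,cs in [("R",[(213,403),(297,403),(296,524),(213,524)]),("L",[(27,401),(110,402),(108,524),(24,522)])]:
    P=np.array([ray("top",*B(*c),.103) for c in cs]);print(n,P.tolist(),P.mean(0))
for n,cs in [("R",[(404,116),(490,83),(568,186),(474,221)]),("L",[(605,47),(684,14),(769,104),(685,140)])]:
    P=np.array([ray("scene",*S(*c),.103) for c in cs]);print(n,P.tolist(),P.mean(0))
E
```

```text
big1 [ 0.4506 -0.2855] [ 0.4517 -0.2816]
big2 [ 0.4308 -0.3795] [ 0.4321 -0.3758]
small [ 0.448 -0.168] [ 0.4494 -0.1659]
bird body [ 0.5756 -0.173 ] head [ 0.5822 -0.1706] [ 0.5817 -0.1648] beak [ 0.6091 -0.1725] tail [ 0.529  -0.1717]
car left edge [ 0.5838 -0.2414]
R [[0.606, 0.0944], [0.6082, -0.0197], [0.4445, -0.0209], [0.4425, 0.0902]] [0.5253 0.036 ]
L [[0.6037, 0.3459], [0.6046, 0.2339], [0.4401, 0.2302], [0.4408, 0.342]] [0.5223 0.288 ]
R [[0.4485, -0.0152], [0.4446, 0.0905], [0.6121, 0.0927], [0.61, -0.0119]] [0.5288   0.039025]
L [[0.4509, 0.2347], [0.4432, 0.3478], [0.6083, 0.3444], [0.612, 0.2336]] [0.5286   0.290125]
```

```bash

D='[[-0.1,-0.1,0,0,0,0],[-0.2,-0.2,0,0,0,0],[-0.3,-0.3,0,0,0,0],[-0.4,-0.4,0,0,0,0],[-0.5,-0.5,0,0,0,0],[-0.6,-0.6,0,0,0,0],[-0.7,-0.7,0,0,0,0],[-0.8,-0.8,0,0,0,0],[-0.9,-0.9,0,0,0,0],[-1,-1,0,0,0,0]]' >/dev/null; unset D
python3 -m jog '[[-0.1,-0.1,0,0,0,0],[-0.2,-0.2,0,0,0,0],[-0.3,-0.3,0,0,0,0],[-0.4,-0.4,0,0,0,0],[-0.5,-0.5,0,0,0,0],[-0.6,-0.6,0,0,0,0],[-0.7,-0.7,0,0,0,0],[-0.8,-0.8,0,0,0,0],[-0.9,-0.9,0,0,0,0],[-1,-1,0,0,0,0]]'
python3 -m jog '[[-0.1,-0.1,0,0,0,0],[-0.2,-0.2,0,0,0,0],[-0.3,-0.3,0,0,0,0],[-0.4,-0.4,0,0,0,0],[-0.5,-0.5,0,0,0,0],[-0.6,-0.6,0,0,0,0],[-0.7,-0.7,0,0,0,0],[-0.8,-0.8,0,0,0,0],[-0.9,-0.9,0,0,0,0],[-1,-1,0,0,0,0]]'
python3 -m jog '[[-0.1,-0.1,0,0,0,0],[-0.2,-0.2,0,0,0,0],[-0.3,-0.3,0,0,0,0],[-0.4,-0.4,0,0,0,0],[-0.5,-0.5,0,0,0,0],[-0.6,-0.6,0,0,0,0],[-0.7,-0.7,0,0,0,0],[-0.8,-0.8,0,0,0,0],[-0.9,-0.9,0,0,0,0],[-1,-1,0,0,0,0]]'
python3 -m jog '[[-0.1,-0.1,0,0,0,0],[-0.2,-0.2,0,0,0,0],[-0.3,-0.3,0,0,0,0],[-0.4,-0.4,0,0,0,0],[-0.5,-0.5,0,0,0,0],[-0.6,-0.6,0,0,0,0],[-0.7,-0.7,0,0,0,0],[-0.8,-0.8,0,0,0,0],[-0.9,-0.9,0,0,0,0],[-1,-1,0,0,0,0]]'
python3 -m jog '[[-0.1,-0.03,0.05,0,0,-0.014],[-0.2,-0.06,0.1,0,0,-0.028],[-0.3,-0.09,0.15,0,0,-0.042],[-0.4,-0.12,0.2,0,0,-0.056],[-0.5,-0.15,0.25,0,0,-0.07],[-0.6,-0.18,0.3,0,0,-0.084],[-0.7,-0.21,0.35,0,0,-0.098],[-0.8,-0.24,0.4,0,0,-0.112],[-0.9,-0.27,0.45,0,0,-0.124],[-1,-0.3,0.5,0,0,-0.136]]' 0.22
python3 -c "
from station import bot
o=bot.get_obs();print(o['tool_pos'],o['ee_rot'],o['clock'])"
```

```text
clock: 1.1
tool_pos: [0.278, 0.3669, 0.3039]
ee_rot: [[-0.91, 0.415, 0.0], [0.415, 0.91, 0.0], [-0.0, 0.0, -1.0]]
contact_force: [0.3, -0.4, 0.3]
grip_width: 1.002
clock: 2.1
tool_pos: [0.3274, 0.2344, 0.3039]
ee_rot: [[-0.91, 0.415, 0.0], [0.415, 0.91, 0.0], [-0.0, 0.0, -1.0]]
contact_force: [0.0, -0.5, 0.8]
grip_width: 0.999
clock: 3.1
tool_pos: [0.3767, 0.1019, 0.3039]
ee_rot: [[-0.91, 0.415, 0.0], [0.415, 0.91, 0.0], [-0.0, 0.0, -1.0]]
contact_force: [-0.3, 0.3, -0.1]
grip_width: 0.998
clock: 4.1
tool_pos: [0.4263, -0.0306, 0.3039]
ee_rot: [[-0.91, 0.415, 0.0], [0.415, 0.91, 0.0], [-0.0, 0.0, -1.0]]
contact_force: [0.7, 0.2, -0.0]
grip_width: 0.998
clock: 5.1
tool_pos: [0.505, -0.0991, 0.2536]
ee_rot: [[-1.0, -0.001, -0.0], [-0.001, 1.0, 0.0], [0.0, 0.0, -1.0]]
contact_force: [-0.5, -0.2, 0.5]
grip_width: 0.78
[ 0.50498888 -0.0991494   0.25356568] [[-9.99999419e-01 -1.06612607e-03 -1.57197222e-04]
 [-1.06613404e-03  9.99999430e-01  5.06510963e-05]
 [ 1.57143132e-04  5.08186602e-05 -9.99999986e-01]] 5.1
```

```bash

python3 -m jog '[[-0.07,-0.07,0.05,0,0,0],[-0.14,-0.15,0.1,0,0,0],[-0.22,-0.23,0.15,0,0,0],[-0.3,-0.32,0.2,0,0,0],[-0.4,-0.42,0.25,0,0,0],[-0.5,-0.52,0.3,0,0,0],[-0.6,-0.62,0.38,0,0,0],[-0.66,-0.69,0.46,0,0,0],[-0.7,-0.73,0.53,0,0,0],[-0.7,-0.73,0.6,0,0,0]]'
python3 -m jog '[[0,0,0.1,0,0,0],[0,0,0.2,0,0,0],[0,0,0.3,0,0,0],[0,0,0.42,0,0,0],[0,0,0.55,0,0,0],[0,0,0.68,0,0,0],[0,0,0.8,0,0,0],[0,0,0.9,0,0,0],[0,0,0.97,0,0,0],[0,0,0.98,0,0,0]]'
python3 -m jog '[[0,0,0,0,0,0],[0,0,0,0,0,0],[0,0,0,0,0,0],[0,0,0,0,0,0],[0,0,0,0,0,0],[0,0,0,0,0,0],[0,0,-0.02,0,0,0],[0,0,-0.06,0,0,0],[0,0,-0.12,0,0,0],[0,0,-0.2,0,0,0]]' 1 30
python3 - <<'E'
from station import bot
import cv2,numpy as np
s=bot.snapshot("scene");t=bot.snapshot("top")
f=lambda a:cv2.resize(a,None,fx=4,fy=4,interpolation=cv2.INTER_CUBIC)
cv2.imwrite("pics/g.png",np.hstack([f(s[170:290,175:275]),f(t[160:280,300:400])]))
E
```

```text
clock: 6.1
tool_pos: [0.5749, -0.1717, 0.1931]
ee_rot: [[-1.0, 0.001, -0.0], [0.001, 1.0, 0.0], [0.0, 0.0, -1.0]]
contact_force: [-0.5, -0.1, -0.2]
grip_width: 0.781
clock: 7.1
tool_pos: [0.5744, -0.1712, 0.0949]
ee_rot: [[-1.0, 0.001, -0.001], [0.001, 1.0, 0.0], [0.001, 0.0, -1.0]]
contact_force: [0.1, -0.1, 0.3]
grip_width: 0.778
clock: 8.1
tool_pos: [0.5744, -0.1712, 0.1161]
ee_rot: [[-1.0, 0.001, -0.001], [0.001, 1.0, 0.0], [0.001, 0.0, -1.0]]
contact_force: [0.0, -0.5, -1.5]
grip_width: 0.551
```

View pics/g.png

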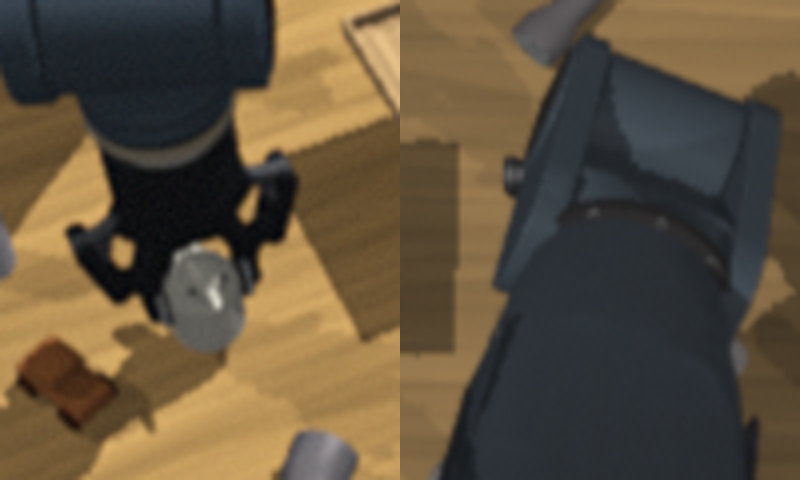

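The bird is gripped upright in scene (207,295 in the crop) and the car is untouched. I'm carrying it to the left tray and reading the force on the way.

```bash

python3 -m jog '[[0,0.02,-0.1,0,0,0],[0,0.04,-0.2,0,0,0],[0,0.07,-0.3,0,0,0],[0,0.11,-0.4,0,0,0],[0,0.16,-0.5,0,0,0],[0,0.22,-0.6,0,0,0],[0,0.3,-0.7,0,0,0],[0,0.39,-0.8,0,0,0],[0,0.49,-0.9,0,0,0],[0,0.6,-1,0,0,0]]'
python3 -m jog '[[0.02,0.1,-0.1,0,0,0],[0.04,0.2,-0.2,0,0,0],[0.06,0.3,-0.3,0,0,0],[0.08,0.4,-0.4,0,0,0],[0.1,0.5,-0.5,0,0,0],[0.12,0.6,-0.6,0,0,0],[0.14,0.7,-0.7,0,0,0],[0.16,0.8,-0.8,0,0,0],[0.18,0.9,-0.9,0,0,0],[0.2,1,-1,0,0,0]]'
python3 -m jog '[[0.02,0.1,-0.01,0,0,0],[0.04,0.2,-0.02,0,0,0],[0.06,0.3,-0.03,0,0,0],[0.08,0.4,-0.04,0,0,0],[0.1,0.5,-0.05,0,0,0],[0.12,0.6,-0.05,0,0,0],[0.14,0.7,-0.05,0,0,0],[0.16,0.8,-0.05,0,0,0],[0.18,0.9,-0.05,0,0,0],[0.2,1,-0.05,0,0,0]]'
python3 -m jog '[[0,0.1,0,0,0,0],[0,0.2,0,0,0,0],[0,0.3,0,0,0,0],[0,0.4,0,0,0,0],[0,0.5,0,0,0,0],[0,0.6,0,0,0,0],[0,0.7,0,0,0,0],[0,0.8,0,0,0,0],[0,0.9,0,0,0,0],[0,1,0,0,0,0]]'
python3 -m jog '[[0.01,0.12,0,0,0,0],[0.02,0.25,0,0,0,0],[0.03,0.38,0,0,0,0],[0.04,0.51,0,0,0,0],[0.05,0.64,0,0,0,0],[0.05,0.77,0,0,0,0],[0.05,0.89,0.1,0,0,0],[0.05,0.97,0.2,0,0,0],[0.05,1,0.3,0,0,0],[0.05,1,0.4,0,0,0]]'
```

```text
clock: 9.2
tool_pos: [0.5747, -0.1103, 0.2167]
ee_rot: [[-1.0, 0.0, -0.0], [0.0, 1.0, 0.0], [0.0, 0.0, -1.0]]
contact_force: [0.6, -0.8, -2.3]
grip_width: 0.544
clock: 10.2
tool_pos: [0.5546, -0.0104, 0.3167]
ee_rot: [[-1.0, 0.001, 0.0], [0.001, 1.0, 0.0], [-0.0, 0.0, -1.0]]
contact_force: [0.4, 0.1, -2.0]
grip_width: 0.55
clock: 11.2
tool_pos: [0.5346, 0.0896, 0.3208]
ee_rot: [[-1.0, 0.001, -0.0], [0.001, 1.0, -0.0], [0.0, -0.0, -1.0]]
contact_force: [0.3, 0.6, -2.5]
grip_width: 0.547
clock: 12.2
tool_pos: [0.5348, 0.1896, 0.3209]
ee_rot: [[-1.0, 0.001, -0.0], [0.001, 1.0, -0.0], [0.0, -0.0, -1.0]]
contact_force: [0.2, -0.4, -1.9]
grip_width: 0.549
clock: 13.2
tool_pos: [0.5297, 0.2889, 0.2795]
ee_rot: [[-1.0, 0.0, -0.001], [0.0, 1.0, -0.0], [0.001, -0.0, -1.0]]
contact_force: [0.0, 0.3, -1.6]
grip_width: 0.547
```

```bash

python3 -m jog '[[0,0,0.12,0,0,0],[0,0,0.25,0,0,0],[0,0,0.38,0,0,0],[0,0,0.5,0,0,0],[0,0,0.6,0,0,0],[0,0,0.7,0,0,0],[0,0,0.78,0,0,0],[0,0,0.86,0,0,0],[0,0,0.93,0,0,0],[0,0,1,0,0,0]]'
python3 -m jog '[[0,0,0.02,0,0,0],[0,0,0.04,0,0,0],[0,0,0.06,0,0,0],[0,0,0.08,0,0,0],[0,0,0.1,0,0,0],[0,0,0.11,0,0,0],[0,0,0.12,0,0,0],[0,0,0.12,0,0,0],[0,0,0.12,0,0,0],[0,0,0.12,0,0,0]]'
python3 - <<'E'
from station import bot
import cv2,numpy as np
s=bot.snapshot("scene")
cv2.imwrite("pics/p.png",cv2.resize(s[100:230,250:420],None,fx=4,fy=4,interpolation=cv2.INTER_CUBIC))
E
```

```text
clock: 14.2
tool_pos: [0.53, 0.2888, 0.1806]
ee_rot: [[-1.0, 0.001, 0.0], [0.001, 1.0, 0.0], [-0.0, 0.0, -1.0]]
contact_force: [0.8, -1.0, -0.3]
grip_width: 0.545
clock: 15.2
tool_pos: [0.5299, 0.2888, 0.1689]
ee_rot: [[-1.0, 0.001, 0.0], [0.001, 1.0, 0.0], [-0.0, 0.0, -1.0]]
contact_force: [-0.3, -0.4, -0.9]
grip_width: 0.553
```

View pics/p.png

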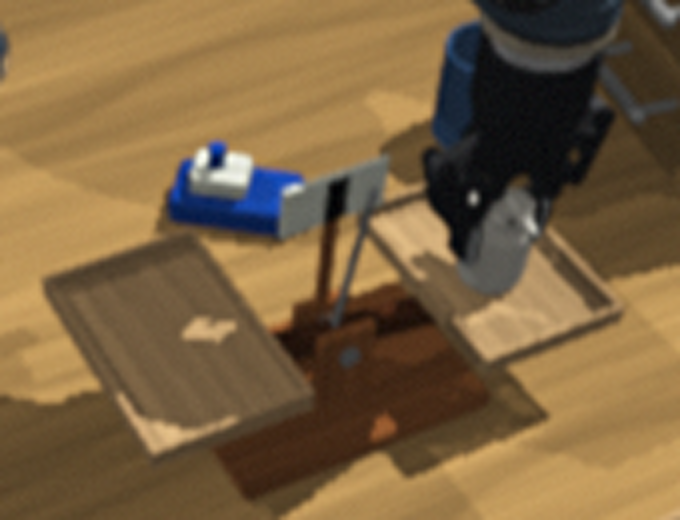

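The tray is under the bird near its lower stop and the bird is upright, with the pointer well to the right of the band. Releasing and going to the nearer big weight (big1).

```bash

python3 -m jog '[[0,0,0,0,0,0],[0,0,0,0,0,0],[0,0,0,0,0,0],[0,0,0,0,0,0],[0,0,-0.04,0,0,0],[0,0,-0.12,0,0,0],[0,0,-0.22,0,0,0],[0,0,-0.35,0,0,0],[0,0,-0.5,0,0,0],[0,0,-0.65,0,0,0]]' 0.22
python3 -m jog '[[0,0,-0.15,0,0,0],[0,0,-0.3,0,0,0],[0,0,-0.45,0,0,0],[0,-0.06,-0.55,0,0,0],[0,-0.15,-0.6,0,0,0],[0,-0.27,-0.6,0,0,0],[0,-0.4,-0.6,0,0,0],[0,-0.53,-0.6,0,0,0],[0,-0.66,-0.6,0,0,0],[0,-0.8,-0.6,0,0,0]]'
python3 -m jog '[[0.02,-0.1,0,0,0,0],[0.04,-0.2,0,0,0,0],[0.06,-0.3,0,0,0,0],[0.08,-0.4,0,0,0,0],[0.1,-0.5,0,0,0,0],[0.12,-0.6,0,0,0,0],[0.14,-0.7,0,0,0,0],[0.16,-0.8,0,0,0,0],[0.18,-0.9,0,0,0,0],[0.2,-1,0,0,0,0]]'
python3 -m jog '[[0.02,-0.1,0,0,0,0],[0.04,-0.2,0,0,0,0],[0.06,-0.3,0,0,0,0],[0.08,-0.4,0,0,0,0],[0.1,-0.5,0,0,0,0],[0.12,-0.6,0,0,0,0],[0.14,-0.7,0,0,0,0],[0.16,-0.8,0,0,0,0],[0.18,-0.9,0,0,0,0],[0.2,-1,0,0,0,0]]'
python3 -m jog '[[0.02,-0.1,0,0,0,0],[0.04,-0.2,0,0,0,0],[0.06,-0.3,0,0,0,0],[0.08,-0.4,0,0,0,0],[0.1,-0.5,0,0,0,0],[0.12,-0.6,0,0,0,0],[0.14,-0.7,0,0,0,0],[0.16,-0.8,0,0,0,0],[0.18,-0.9,0,0,0,0],[0.2,-1,0,0,0,0]]'
python3 -m jog '[[0.02,-0.1,0.03,0,0,0],[0.04,-0.2,0.06,0,0,0],[0.06,-0.3,0.1,0,0,0],[0.08,-0.4,0.2,0,0,0],[0.1,-0.5,0.3,0,0,0],[0.12,-0.6,0.4,0,0,0],[0.14,-0.7,0.5,0,0,0],[0.16,-0.8,0.6,0,0,0],[0.18,-0.9,0.7,0,0,0],[0.19,-0.95,0.8,0,0,0]]'
python3 - <<'E'
from station import bot
import cv2,numpy as np
s=bot.snapshot("scene");o=bot.get_obs();print(o["tool_pos"],o["clock"])
cv2.imwrite("pics/p2.png",cv2.resize(s[100:260,90:410],None,fx=2.5,fy=2.5,interpolation=cv2.INTER_CUBIC))
E
```

```text
clock: 16.25
tool_pos: [0.53, 0.2888, 0.2357]
ee_rot: [[-1.0, 0.001, 0.001], [0.001, 1.0, 0.0], [-0.001, 0.0, -1.0]]
contact_force: [0.8, 0.3, 1.3]
grip_width: 0.782
clock: 17.25
tool_pos: [0.5298, 0.2074, 0.2936]
ee_rot: [[-1.0, 0.001, -0.0], [0.001, 1.0, -0.0], [0.0, -0.0, -1.0]]
contact_force: [0.1, -0.5, -0.5]
grip_width: 0.781
clock: 18.25
tool_pos: [0.5096, 0.1079, 0.2939]
ee_rot: [[-1.0, 0.0, 0.0], [0.0, 1.0, -0.0], [-0.0, -0.0, -1.0]]
contact_force: [0.5, 1.0, 0.2]
grip_width: 0.784
clock: 19.25
tool_pos: [0.4896, 0.0079, 0.2939]
ee_rot: [[-1.0, 0.001, 0.0], [0.001, 1.0, -0.0], [-0.0, -0.0, -1.0]]
contact_force: [0.4, 0.4, 0.4]
grip_width: 0.783
clock: 20.25
tool_pos: [0.4695, -0.0921, 0.2939]
ee_rot: [[-1.0, 0.001, -0.0], [0.001, 1.0, -0.0], [0.0, -0.0, -1.0]]
contact_force: [0.2, -0.4, 0.0]
grip_width: 0.777
clock: 21.25
tool_pos: [0.4505, -0.1872, 0.213]
ee_rot: [[-1.0, 0.001, -0.0], [0.001, 1.0, -0.0], [0.0, -0.0, -1.0]]
contact_force: [0.2, 0.5, -0.2]
grip_width: 0.779
[ 0.44989583 -0.18712099  0.21164413] 21.3
```

View pics/p2.png

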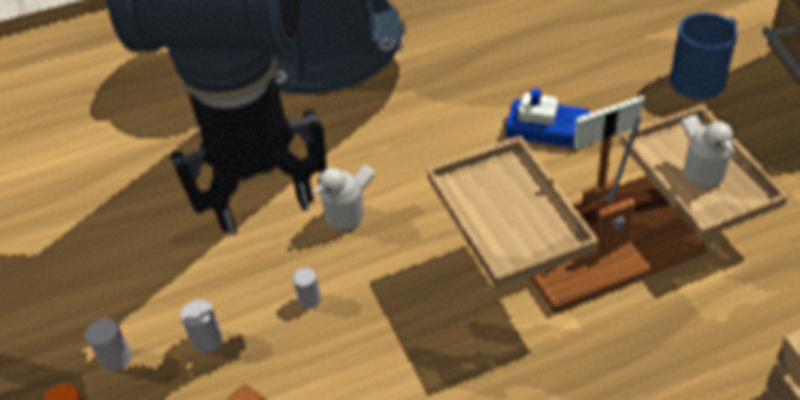

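The bird stands upright alone in the left tray (p2: 710,155) with the beam at its stop. Continuing to big1.

```bash

python3 -m jog '[[0,-0.12,0.05,0,0,0],[0,-0.25,0.1,0,0,0],[0,-0.4,0.2,0,0,0],[0,-0.55,0.3,0,0,0],[0,-0.7,0.4,0,0,0],[0,-0.82,0.5,0,0,0],[0,-0.91,0.6,0,0,0],[0,-0.96,0.68,0,0,0],[0,-0.97,0.74,0,0,0],[0,-0.97,0.82,0,0,0]]'
python3 -m jog '[[0,0,0.1,0,0,0],[0,0,0.2,0,0,0],[0,0,0.3,0,0,0],[0,0,0.39,0,0,0],[0,0,0.43,0,0,0],[0,0,0.43,0,0,0],[0,0,0.43,0,0,0],[0,0,0.43,0,0,0],[0,0,0.43,0,0,0],[0,0,0.43,0,0,0]]'
python3 -m jog '[[0,0,0,0,0,0],[0,0,0,0,0,0],[0,0,0,0,0,0],[0,0,0,0,0,0],[0,0,0,0,0,0],[0,0,-0.05,0,0,0],[0,0,-0.15,0,0,0],[0,0,-0.3,0,0,0],[0,0,-0.5,0,0,0],[0,0,-0.7,0,0,0]]' 1 30
```

```text
clock: 22.3
tool_pos: [0.4507, -0.2832, 0.1315]
ee_rot: [[-1.0, 0.0, 0.0], [0.0, 1.0, -0.0], [-0.0, -0.0, -1.0]]
contact_force: [-0.3, 0.6, 0.0]
grip_width: 0.78
clock: 23.3
tool_pos: [0.4507, -0.2833, 0.0892]
ee_rot: [[-1.0, 0.001, 0.0], [0.001, 1.0, -0.0], [-0.0, -0.0, -1.0]]
contact_force: [0.6, 0.2, -0.5]
grip_width: 0.782
clock: 24.3
tool_pos: [0.4505, -0.2832, 0.1601]
ee_rot: [[-1.0, 0.001, -0.0], [0.001, 1.0, 0.0], [0.0, 0.0, -1.0]]
contact_force: [-0.2, 0.3, -1.1]
grip_width: 0.386
```

```bash

python3 -m jog '[[0,0.09,-0.14,0,0,0],[0,0.18,-0.28,0,0,0],[0,0.28,-0.42,0,0,0],[0,0.38,-0.54,0,0,0],[0,0.48,-0.64,0,0,0],[0,0.58,-0.72,0,0,0],[0,0.68,-0.8,0,0,0],[0,0.79,-0.85,0,0,0],[0,0.9,-0.85,0,0,0],[0,1,-0.85,0,0,0]]'
python3 -m jog '[[-0.02,0.1,0,0,0,0],[-0.04,0.2,0,0,0,0],[-0.06,0.3,0,0,0,0],[-0.08,0.4,0,0,0,0],[-0.1,0.5,0,0,0,0],[-0.12,0.6,0,0,0,0],[-0.14,0.7,0,0,0,0],[-0.16,0.8,0,0,0,0],[-0.18,0.9,0,0,0,0],[-0.2,1,0,0,0,0]]'
python3 -m jog '[[-0.01,0.1,0,0,0,0],[-0.02,0.2,0,0,0,0],[-0.03,0.3,0,0,0,0],[-0.04,0.4,0,0,0,0],[-0.05,0.5,0,0,0,0],[-0.06,0.6,0,0,0,0],[-0.07,0.7,0,0,0,0],[-0.07,0.8,0,0,0,0],[-0.07,0.9,0,0,0,0],[-0.07,1,0,0,0,0]]'
python3 -m jog '[[0,0.1,0,0,0,0],[0,0.17,0.04,0,0,0],[0,0.2,0.1,0,0,0],[0,0.2,0.17,0,0,0],[0,0.2,0.24,0,0,0],[0,0.2,0.3,0,0,0],[0,0.2,0.35,0,0,0],[0,0.2,0.4,0,0,0],[0,0.2,0.43,0,0,0],[0,0.2,0.46,0,0,0]]'
python3 - <<'E'
from station import bot
import cv2,numpy as np
s=bot.snapshot("scene");o=bot.get_obs();print(o["tool_pos"],o["clock"])
cv2.imwrite("pics/p3.png",cv2.resize(s[100:230,230:400],None,fx=4,fy=4,interpolation=cv2.INTER_CUBIC))
E
```

```text
clock: 25.3
tool_pos: [0.4505, -0.1822, 0.2437]
ee_rot: [[-1.0, 0.0, -0.0], [0.0, 1.0, 0.0], [0.0, 0.0, -1.0]]
contact_force: [-0.3, -0.6, -1.7]
grip_width: 0.39
clock: 26.3
tool_pos: [0.4709, -0.0824, 0.2439]
ee_rot: [[-1.0, 0.001, 0.0], [0.001, 1.0, -0.0], [-0.0, -0.0, -1.0]]
contact_force: [0.0, -0.0, -1.4]
grip_width: 0.39
clock: 27.3
tool_pos: [0.4777, 0.0176, 0.2439]
ee_rot: [[-1.0, 0.001, -0.0], [0.001, 1.0, -0.0], [0.0, -0.0, -1.0]]
contact_force: [-0.5, -0.3, -0.5]
grip_width: 0.385
clock: 28.3
tool_pos: [0.4779, 0.0367, 0.1978]
ee_rot: [[-1.0, 0.001, 0.0], [0.001, 1.0, -0.0], [-0.0, -0.0, -1.0]]
contact_force: [-0.8, 0.1, -0.1]
grip_width: 0.391
[0.47771896 0.03671673 0.19740998] 28.35
```

View pics/p3.png

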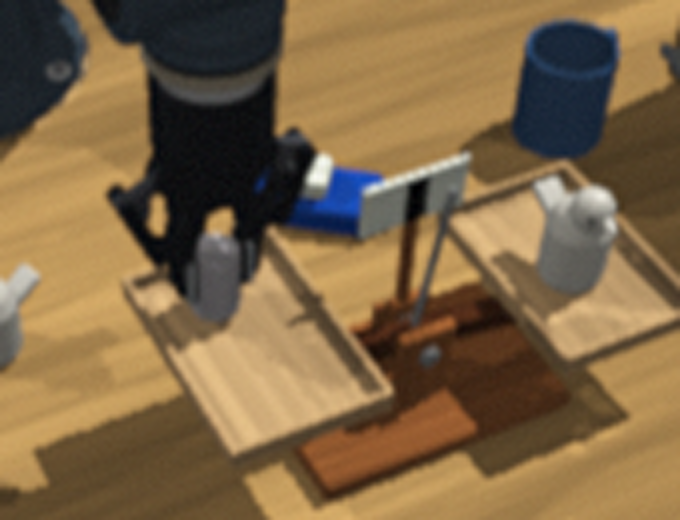

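```bash

python3 -m jog '[[0,0,0,0,0,0],[0,0,0,0,0,0],[0,0,0,0,0,0],[0,0,0,0,0,0],[0,0,-0.04,0,0,0],[0,0,-0.12,0,0,0],[0,0,-0.22,0,0,0],[0,0,-0.32,0,0,0],[0,0,-0.42,0,0,0],[0,0,-0.5,0,0,0]]' 0.35
python3 -m jog '[[0,-0.08,-0.03,0,0,0],[0.02,-0.18,-0.03,0,0,0],[0.04,-0.28,-0.03,0,0,0],[0.08,-0.38,-0.03,0,0,0],[0.12,-0.48,-0.03,0,0,0],[0.16,-0.58,-0.03,0,0,0],[0.2,-0.7,-0.03,0,0,0],[0.24,-0.8,-0.03,0,0,0],[0.27,-0.9,-0.03,0,0,0],[0.28,-1,-0.03,0,0,0]]'
python3 - <<'E'
from station import bot
from h import proj
import cv2,numpy as np
s=bot.snapshot("scene");o=bot.get_obs();print(o["tool_pos"],o["clock"])
cv2.imwrite("pics/p4.png",cv2.resize(s[130:210,310:400],None,fx=7,fy=7,interpolation=cv2.INTER_CUBIC))
# pointer/tray predictions in crop px: nearest front tray corners vs tilt
for a in (0,.05,.1,.15,.2):
    r=[]
    for y0,sg in((.289,1),(.037,-1)):
        z=.062+.029+.012+sg*.125*np.sin(a*-1)
        r.append(((proj("scene",(.527+.084,y0-.056*1,z))-[310,130])*7).round(0).tolist())
    print(a,"L near corner",r[0],"R",r[1])
E
```

```text
clock: 29.35
tool_pos: [0.4779, 0.0368, 0.2491]
ee_rot: [[-1.0, 0.001, 0.001], [0.001, 1.0, 0.0], [-0.001, 0.0, -1.0]]
contact_force: [-0.5, 0.3, 0.3]
grip_width: 0.649
clock: 30.35
tool_pos: [0.4494, -0.0641, 0.2509]
ee_rot: [[-1.0, 0.001, 0.0], [0.001, 1.0, -0.0], [-0.0, -0.0, -1.0]]
contact_force: [0.5, 0.5, -0.0]
grip_width: 0.648
[ 0.44953502 -0.06497107  0.25095697] 30.4
0 L near corner [443.0, 388.0] R [-162.0, 626.0]
0.05 L near corner [440.0, 400.0] R [-162.0, 615.0]
0.1 L near corner [438.0, 411.0] R [-162.0, 603.0]
0.15 L near corner [435.0, 422.0] R [-162.0, 592.0]
0.2 L near corner [432.0, 433.0] R [-162.0, 581.0]
```

View pics/p4.png

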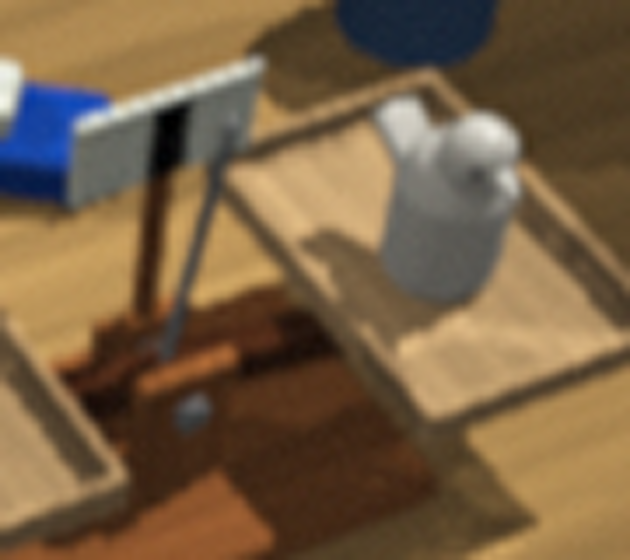

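Pointer tip at (230,128) in the crop, band about 150–188, so the beam is tilted roughly 0.15. I'll measure the tilt more finely by registering the tray edges against the level and stop pictures.

```bash
cat > tilt.py <<'E'
import cv2,numpy as np
def regs(n4, y1,y2,x1,x2):
    s0=cv2.imread("pics/scene0.png")
    p2=cv2.resize(cv2.imread("pics/p2.png"),(320,160),interpolation=cv2.INTER_AREA)
    p4=cv2.resize(cv2.imread(n4),(90,80),interpolation=cv2.INTER_AREA)
    a=np.zeros_like(s0);a[100:260,90:410]=p2
    b=np.zeros_like(s0);b[130:210,310:400]=p4
    g=lambda i:cv2.resize(cv2.cvtColor(i,cv2.COLOR_BGR2GRAY),None,fx=8,fy=8,interpolation=cv2.INTER_CUBIC)
    T=g(s0)[y1*8:y2*8,x1*8:x2*8];r=[]
    for i in(s0,a,b):
        m=cv2.matchTemplate(g(i)[(y1-3)*8:(y2+11)*8,(x1-5)*8:(x2+5)*8] if y1>100 else g(i),T,cv2.TM_CCOEFF_NORMED)
        _,v,_,l=cv2.minMaxLoc(m);r.append((l[0]/8-5,l[1]/8-3,round(v,3)))
    return r
E
python3 - <<'E'
from tilt import regs
for box in [(177,192,364,385),(172,190,364,396),(178,191,366,380),(170,180,380,396)]:
    print(box,regs("pics/p4.png",*box))
E
```

```text
(177, 192, 364, 385) [(0.0, 0.0, 1.0), (-2.5, 7.0, 0.707), (-1.375, 4.625, 0.755)]
(172, 190, 364, 396) [(0.0, 0.0, 1.0), (-2.625, 6.75, 0.802), (-1.5, 4.625, 0.837)]
(178, 191, 366, 380) [(0.0, 0.0, 1.0), (-2.375, 7.5, 0.728), (-1.5, 4.875, 0.725)]
(170, 180, 380, 396) [(0.0, 0.0, 1.0), (-2.75, 6.625, 0.951), (-1.625, 4.75, 0.954)]
```

The tilt ratio is about 0.68 of the stop, so 0.136 rad, an 85 g difference and a bird of about 205 g (the force reading gave about 215 g). Adding the small weight should leave about +25 g (0.04 rad, in the band), so I'm fetching the small weight.

```bash

python3 -m jog '[[0,-0.12,0.03,0,0,0],[0,-0.25,0.08,0,0,0],[0,-0.4,0.18,0,0,0],[0,-0.55,0.3,0,0,0],[0,-0.7,0.42,0,0,0],[0,-0.83,0.55,0,0,0],[0,-0.93,0.68,0,0,0],[0,-0.98,0.8,0,0,0],[0,-1,0.9,0,0,0],[0,-1,0.98,0,0,0]]'
python3 -m jog '[[0,-0.02,0.1,0,0,0],[0,-0.02,0.22,0,0,0],[0,-0.02,0.35,0,0,0],[0,-0.02,0.48,0,0,0],[0,-0.02,0.58,0,0,0],[0,-0.02,0.65,0,0,0],[0,-0.02,0.69,0,0,0],[0,-0.02,0.69,0,0,0],[0,-0.02,0.69,0,0,0],[0,-0.02,0.69,0,0,0]]'
python3 -m jog '[[0,0,0,0,0,0],[0,0,0,0,0,0],[0,0,0,0,0,0],[0,0,0,0,0,0],[0,0,0,0,0,0],[0,0,-0.05,0,0,0],[0,0,-0.15,0,0,0],[0,0,-0.3,0,0,0],[0,0,-0.5,0,0,0],[0,0,-0.7,0,0,0]]' 1 30
```

```text
clock: 31.4
tool_pos: [0.4495, -0.1631, 0.1519]
ee_rot: [[-1.0, 0.001, -0.001], [0.001, 1.0, 0.0], [0.001, 0.0, -1.0]]
contact_force: [0.1, 0.6, 0.2]
grip_width: 0.654
clock: 32.4
tool_pos: [0.4499, -0.1653, 0.0843]
ee_rot: [[-1.0, 0.001, 0.001], [0.001, 1.0, -0.0], [-0.001, -0.0, -1.0]]
contact_force: [-0.1, 0.2, -0.3]
grip_width: 0.647
clock: 33.4
tool_pos: [0.4495, -0.1652, 0.1552]
ee_rot: [[-1.0, 0.001, -0.0], [0.001, 1.0, -0.0], [0.0, -0.0, -1.0]]
contact_force: [-0.0, -0.0, -0.6]
grip_width: 0.292
```

```bash

python3 -m jog '[[-0.03,0.06,-0.15,0,0,0],[-0.08,0.14,-0.3,0,0,0],[-0.14,0.24,-0.45,0,0,0],[-0.22,0.34,-0.6,0,0,0],[-0.3,0.45,-0.72,0,0,0],[-0.38,0.56,-0.82,0,0,0],[-0.46,0.67,-0.9,0,0,0],[-0.54,0.78,-0.96,0,0,0],[-0.62,0.89,-1,0,0,0],[-0.7,1,-1,0,0,0]]'
python3 -m jog '[[-0.06,0.12,0,0,0,0],[-0.12,0.25,0,0,0,0],[-0.18,0.38,0,0,0,0],[-0.22,0.51,0,0,0,0],[-0.25,0.64,0,0,0,0],[-0.26,0.76,0,0,0,0],[-0.26,0.87,0,0,0,0],[-0.26,0.95,0,0,0,0],[-0.26,1,0,0,0,0],[-0.26,1,0,0,0,0]]'
python3 -m jog '[[0,0.02,0.07,0,0,0],[0,0.02,0.16,0,0,0],[0,0.02,0.26,0,0,0],[0,0.02,0.35,0,0,0],[0,0.02,0.43,0,0,0],[0,0.02,0.5,0,0,0],[0,0.02,0.57,0,0,0],[0,0.02,0.63,0,0,0],[0,0.02,0.68,0,0,0],[0,0.02,0.71,0,0,0]]'
python3 - <<'E'
from station import bot
import cv2,numpy as np
s=bot.snapshot("scene");o=bot.get_obs();print(o["tool_pos"],o["clock"])
cv2.imwrite("pics/p5.png",cv2.resize(s[110:210,260:400],None,fx=5,fy=5,interpolation=cv2.INTER_CUBIC))
E
```

```text
clock: 34.4
tool_pos: [0.5204, -0.0643, 0.2542]
ee_rot: [[-1.0, 0.0, 0.0], [0.0, 1.0, -0.0], [-0.0, -0.0, -1.0]]
contact_force: [-0.5, 0.1, -0.8]
grip_width: 0.297
clock: 35.4
tool_pos: [0.5457, 0.0352, 0.2539]
ee_rot: [[-1.0, 0.0, -0.0], [0.0, 1.0, 0.0], [0.0, 0.0, -1.0]]
contact_force: [-0.4, -0.0, -0.9]
grip_width: 0.291
clock: 36.4
tool_pos: [0.5458, 0.0367, 0.1825]
ee_rot: [[-1.0, 0.001, -0.0], [0.001, 1.0, -0.0], [0.0, -0.0, -1.0]]
contact_force: [-0.6, -0.2, 0.8]
grip_width: 0.293
[0.54560117 0.03673079 0.18220933] 36.45
```

View pics/p5.png

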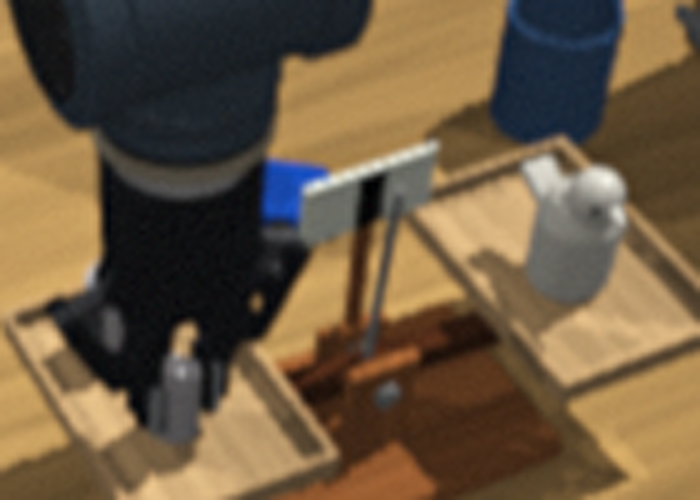

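```bash

python3 -m jog '[[0,0,0.01,0,0,0],[0,0,0.02,0,0,0],[0,0,0.03,0,0,0],[0,0,0.04,0,0,0],[0,0,0.05,0,0,0],[0,0,0.05,0,0,0],[0,0,0.05,0,0,0],[0,0,0.05,0,0,0],[0,0,0.05,0,0,0],[0,0,0.05,0,0,0]]'
python3 -m jog '[[0,0,0,0,0,0],[0,0,0,0,0,0],[0,0,0,0,0,0],[0,0,0,0,0,0],[0,0,-0.04,0,0,0],[0,0,-0.12,0,0,0],[0,0,-0.22,0,0,0],[0,0,-0.34,0,0,0],[0,0,-0.46,0,0,0],[0,0,-0.6,0,0,0]]' 0.45
python3 -m jog '[[0,0,-0.1,0,0,0],[0,-0.03,-0.2,0,0,0],[0,-0.1,-0.25,0,0,0],[0,-0.2,-0.3,0,0,0],[0,-0.32,-0.3,0,0,0],[0,-0.45,-0.3,0,0,0],[0,-0.58,-0.3,0,0,0],[0,-0.72,-0.3,0,0,0],[0,-0.86,-0.3,0,0,0],[0,-1,-0.3,0,0,0]]'
python3 -m jog '[[0,-0.1,0,0,0,0],[0,-0.2,0,0,0,0],[0,-0.3,0,0,0,0],[0,-0.4,0,0,0,0],[0,-0.5,0,0,0,0],[0,-0.6,0,0,0,0],[0,-0.7,0,0,0,0],[0,-0.8,0,0,0,0],[0,-0.9,0,0,0,0],[0,-0.95,0,0,0,0]]'
python3 - <<'E'
from station import bot
import cv2
from tilt import regs
s=bot.snapshot("scene");print(bot.get_obs()["clock"])
cv2.imwrite("pics/p6small.png",cv2.resize(s[130:210,310:400],None,fx=7,fy=7,interpolation=cv2.INTER_CUBIC))
for box in [(177,192,364,385),(172,190,364,396),(178,191,366,380),(170,180,380,396)]:
    print(box,regs("pics/p6small.png",*box))
cv2.imwrite("pics/p6.png",cv2.resize(s[125:225,255:400],None,fx=5.5,fy=5.5,interpolation=cv2.INTER_CUBIC))
E
```

```text
clock: 37.45
tool_pos: [0.5458, 0.0367, 0.1779]
ee_rot: [[-1.0, 0.001, 0.0], [0.001, 1.0, -0.0], [-0.0, -0.0, -1.0]]
contact_force: [0.5, 0.8, -0.0]
grip_width: 0.293
clock: 38.45
tool_pos: [0.5457, 0.0367, 0.2392]
ee_rot: [[-1.0, 0.001, 0.0], [0.001, 1.0, 0.0], [-0.0, 0.0, -1.0]]
contact_force: [-0.1, -0.1, -0.3]
grip_width: 0.55
clock: 39.45
tool_pos: [0.5456, -0.0646, 0.2678]
ee_rot: [[-1.0, 0.001, -0.0], [0.001, 1.0, 0.0], [0.0, 0.0, -1.0]]
contact_force: [-0.4, -0.0, 0.2]
grip_width: 0.55
clock: 40.45
tool_pos: [0.5456, -0.1593, 0.2679]
ee_rot: [[-1.0, 0.001, 0.0], [0.001, 1.0, -0.0], [-0.0, -0.0, -1.0]]
contact_force: [-0.3, -0.6, 0.6]
grip_width: 0.551
40.5
(177, 192, 364, 385) [(0.0, 0.0, 1.0), (-2.5, 7.0, 0.707), (-0.5, 1.375, 0.904)]
(172, 190, 364, 396) [(0.0, 0.0, 1.0), (-2.625, 6.75, 0.802), (-0.5, 1.375, 0.899)]
(178, 191, 366, 380) [(0.0, 0.0, 1.0), (-2.375, 7.5, 0.728), (-0.625, 1.375, 0.886)]
(170, 180, 380, 396) [(0.0, 0.0, 1.0), (-2.75, 6.625, 0.951), (-0.75, 1.625, 0.962)]
```

View pics/p6.png

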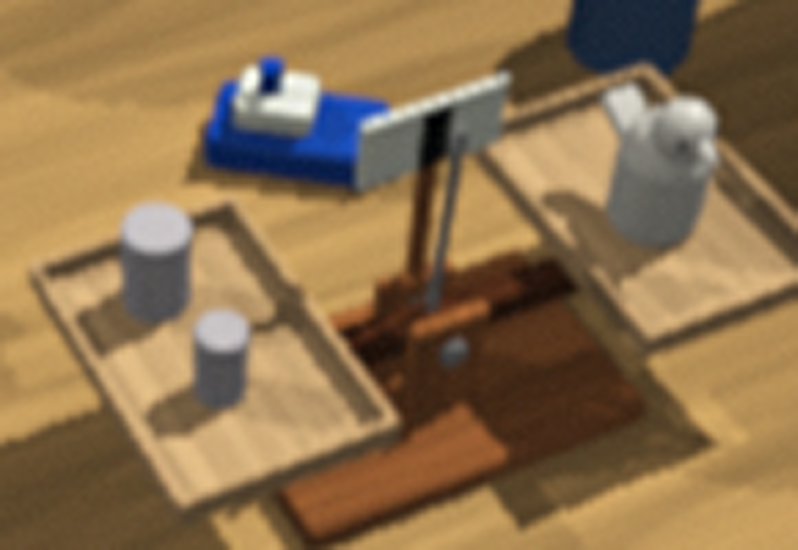

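Both weights stand in the right tray and the bird is upright. Tray registration gives a tilt of about 0.04 rad. By eye, though, the pointer (459,145) sits near or past the right edge of the band (423–450), perhaps from parallax of the side view. I'll compare it with the level picture at the same scale.

```bash
python3 - <<'E'
from station import bot
from h import *
import cv2
s=bot.snapshot("scene");t=bot.snapshot("top");s0=cv2.imread("pics/scene0.png");t0=cv2.imread("pics/top0.png")
f=lambda a:cv2.resize(a,(400,300),interpolation=cv2.INTER_CUBIC)
S=np.s_[134:170,315:363];T=np.s_[205:241,205:253]
cv2.imwrite("pics/cmp.png",np.vstack([np.hstack([f(s0[S]),f(s[S])]),np.hstack([f(t0[T]),f(t[T])])]))
# edge shift of plate-top row check: project model
for a in(0,.04,.06): print(a,[(proj("scene",(x,.163+.11*a,.172))-[315,134])*8.333 for x in(.52,.53,.54)])
E
```

```text
0 [array([164.1601, 156.6604]), array([181.6594, 176.6596]), array([198.3254, 196.6588])]
0.04 [array([176.6596, 152.4939]), array([193.3256, 171.6598]), array([210.8249, 191.659 ])]
0.06 [array([183.326, 149.994]), array([199.992 , 169.9932]), array([216.658 , 189.9924])]
```

View pics/cmp.png

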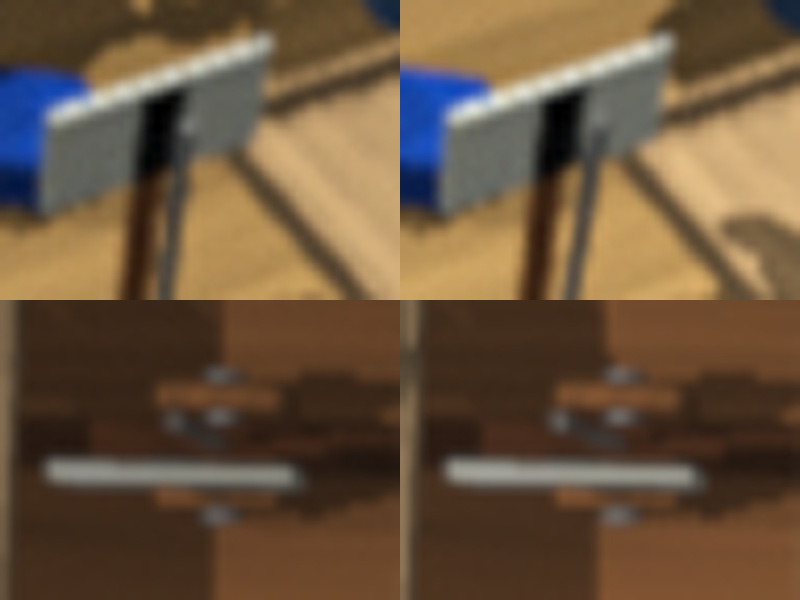

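In the level picture the pointer already appears 25 px right of the band's centre, so the side view does shift it. Since then it has moved about 13 px there and 14 px in the top view. The model gives 12.5 px for 0.04 rad and about 19 px for the 0.06 band edge. All three measures agree on about 0.04 rad, inside the band, so I'm handing in.

```bash
python3 -c "
from station import bot
bot.job_done();print(bot.get_obs()['clock'])"
```

```text
the job is handed in; nothing more can be done
the job is handed in; nothing more can be done
```

I stood the right-most bird upright in the left tray and put one big weight and the small weight (180 g) in the right tray. I then backed the gripper well clear and handed the job in at about 41 s.

**Tilt:** the last checks put the beam at about +0.04 rad, inside the ±0.06 band, with the left tray slightly low. Three measures agree:
- Tray-edge registration gave 0.036–0.049 rad.
- The pointer had shifted about 13 px from the level picture in the scene view.
- The pointer had shifted about 14 px in the top view, which works out to about 0.042 rad.

**One disagreement:** by eye in the scene picture, the pointer looks just past the band's edge. That comes from the slanted view, because the level picture taken at the start shows a similar offset.

**Choice of weights:** the bird came out at about 205 g from the tilt and about 215 g from the wrist force. With both big weights the beam would have ended nearer the opposite edge of the band, at about 0.056 rad.

**Other things:** I did not aim at or touch the other toys. The car, boat, mug and second bird showed no disturbance in the views where they appeared, but I took no final picture of every toy.

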